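# Probe the studs of a shoe last

## Robot

A 7-joint arm with a two-finger parallel gripper is mounted at the origin on the work surface. World frame = base frame: x ahead of the robot, y to its left, z up, the work surface at z = 0. Lengths are in m, angles in degrees, forces in N, time in s.
With the tool pointing down it reaches from about 0.425 to 0.875 m from the base axis. Payload 4.7 kg.
Tool frame: the origin (TCP) lies midway between the tips of the shut fingers; the grasp point (between the pads) lies 19 mm behind it; z points along the fingers, y is the direction in which the jaws open and shut (so a half turn about z gives the same grasp; the last joint's range is limited). The gripper opens to 87 mm and grips with 3 to 60 N. Pads are 19 mm wide; open, the fingers measure 117 mm over their backs; the gripper's body (75 mm by 190 mm) begins 51 mm behind the grasp point.
Start: joints at [-73.447, 18.392, -4.016, 83.108, 1.295, 78.541, -3.26], TCP at [0.176, 0.626, 0.19] pointing down, gripper open.
Joint ranges: [-163.93, 163.93], [-17.29, 119.83], [-79.2, 71.16], [3.27, 140.29], [-89.18, 269.18], [5.43, 117.66], [-154.24, 154.24]. Speed limits (degrees/s): [147.25, 147.25, 180, 180, 180, 180, 180].

## Interface

Orientations are given as [roll, pitch, yaw] about the fixed x, y, z axes, in that order (R = Rz(yaw) Ry(pitch) Rx(roll)).
In Python, from cell import env gives the robot as it stands.
- The arm moves only by the tool apply_moves, never from a script. Its argument "targets" is a list of rows, each a list of 2 entries, a list of its own where there are three numbers: the shift along the world's x, y, z in mm, then the turn, a rotation vector about the world's x, y, z in rad. A call has 1 to 8 rows; each row is the pose to reach, as a shift and turn from the pose commanded when the call began; what a row does not reach only later rows make up. A row lasts 1/10 s, in which the tool goes at most 50 mm and 8.59 degrees, less where a joint would pass 70% of its speed; a pose out of reach is approached as far as the arm can. A call with a gripper value outside its range is refused whole. "hand" is the finger opening in mm, from 0 to 87, set as the call begins (left out, the last holds). The fingers move at their own pace and stop on an object; "squeeze" is the grip in N (left out, the last holds). Time passes only in rows, so rows that repeat a pose let the fingers close. It gives the time, the measured TCP pose, the force and the opening at its end, in the units of the state.
- env.get_obs(): the state, without advancing time (a new reading comes with each control period).
- env.read_camera(name): name is "side" or "top"; returns a dict with "image" (420x560x3 uint8, red, green, blue), "camera_matrix" (3x3 intrinsics, pixels), "k1" (the pictures are not rectified: a ray, as slopes to the right and down, at radius r is drawn at 1 + k1 r^2 times it, then the intrinsics apply), "camera_from_world" (4x4, takes a point from world to camera coordinates). Camera axes: x right, y down, z forward; pixel columns grow to the right and rows downward; lengths in m; the calibration is good to about 2 mm. A picture is of the moment at which its call begins. There is no depth.
- env.sign_off(): hands the job in, once; it reports no verdict.
Trained networks look in a picture, given as the dict that the camera call returned (one of the last four; its "shot" number tells which), for a name from the list of things; names that differ only in an ending like _2 or _b are one class to them, and where a whole thing is asked for, a point or a joint stands for the part that bears it (a point fixed in the world has none). Each returns a list of dicts, best first, with "conf" (0 to 1); they miss things now and then, are a little off and sometimes report something else, mostly with a low value. They report only what shows in the picture. A call takes as long as a camera call. They do not tell look-alikes from the thing itself.
- env.regions_of(picture, target): "region" (420x560 bool, what is visible of it) and "rect" ([left, top, right, bottom] in pixels, round what is visible of it).
The state is a dict: "time_s": time; "qpos": joint angles; "joint_velocities": joint speeds; "effort": joint torques, N m; "tool_pos": TCP position; "tool_rot": TCP orientation; "force": force on the tool from outside, world axes, zero at the start; "wrist_torque": the same for the moment, N m; "grip_width": finger opening in m.
Only numpy, scipy, OpenCV 4.12 (cv2) and the standard library are available. Lean on these libraries where they do the work, as an engineer would, in place of code of your own. Each camera call takes 0.05 s, during which the arm holds its last target. There are 200 camera calls.

## Task

Take the green-handled probe stylus out of its rack and press its tip gently and squarely, in line with each leaning stud, into the red, then the yellow, then the blue cup on the shoe last, each time pushing the spring button most of the way in and holding it for about half a second. Then hang the stylus upright in its rack again by its collar, let go, and leave everything else where it stands.

Things in the scene. Friction and masses are not known exactly. Their poses are not given: they have to be found in the camera images.
- stylus: Probe stylus, 146 mm long, about 120 g, hanging tip down in its rack. Origin at the very tip, z runs up the stylus to the handle end. Steel tip, a ball 6 mm across on a rod 6 mm thick (0 to 24 mm), shaft 12 mm thick (to 60 mm), brass collar 30 mm across (60 to 66 mm), green square handle 20 x 20 mm (66 to 146 mm) with faces square to its x and y.
- stylus_collar (a point): Centre of the underside of the stylus's brass collar, 60 mm above the tip on its axis; it rests on the rack's plate.
- rack: Stylus rack, fixed: dark wooden base 100 x 100 x 14 mm with an aluminium plate 80 x 80 mm held 85 mm above the table (upper face) on two side walls. Origin at the table under its centre. The stylus hangs by its collar in the plate's hole.
- rack_hole (a point): Centre of the rack's round hole, 20 mm across and right through the 12 mm plate, at the plate's upper face (85 mm above the table).
- last_stand: Wooden shoe last (foot shape, 200 mm long, up to 80 mm wide) lying sole down on a fixed dark steel stand 100 x 190 x 14 mm. Origin at the table under the middle; the toe points to its +y, the heel to -y; the inner side of the last, with three studs, faces its -x. Top of the last's heel part 140 mm, of its toe part about 75 mm above the table.
- toe_seat: Fixed dark seat, 34 mm across, of the red stud at the toe of the last. Origin at the centre of its outer face, at (-13, 63, 78) mm in last_stand's frame; z points out along the stud, leaning 33 degrees from vertical, to toe and inner side (125 degrees round from +x to +y). On it stands a red cup, 18 mm wide inside, rim 12 to 22 mm out from the seat (varies, not reported).
- toe_button (a joint): Travel of the white spring button (16 mm across), whose face lies 3 mm below the rim of the red cup: 0 m out, 0.005 m right in; it springs back. It needs about 2.4 N to begin to move and 6.4 N to be right in.
- waist_seat: Fixed dark seat, 34 mm across, of the yellow stud at the waist of the last. Origin at the centre of its outer face, at (-20, -5, 113) mm in last_stand's frame; z points out along the stud, leaning 30 degrees from vertical, to the inner side (-x). On it stands a yellow cup, 18 mm wide inside, rim 12 to 22 mm out from the seat (varies, not reported).
- waist_button (a joint): Travel of the white spring button (16 mm across), whose face lies 3 mm below the rim of the yellow cup: 0 m out, 0.005 m right in; it springs back. It needs about 2.4 N to begin to move and 6.4 N to be right in.
- heel_seat: Fixed dark seat, 34 mm across, of the blue stud at the heel of the last. Origin at the centre of its outer face, at (-14, -68, 136) mm in last_stand's frame; z points out along the stud, leaning 30 degrees from vertical, to heel and inner side (235 degrees round from +x by +y). On it stands a blue cup, 18 mm wide inside, rim 12 to 22 mm out from the seat (varies, not reported).
- heel_button (a joint): Travel of the white spring button (16 mm across), whose face lies 3 mm below the rim of the blue cup: 0 m out, 0.005 m right in; it springs back. It needs about 2.4 N to begin to move and 6.4 N to be right in.
- spool_pink: Thread spool, pink, 40 mm across, 58 mm high; origin under its centre. Leave it alone.
- spool_olive: Thread spool, olive, 40 mm across, 58 mm high; origin under its centre. Leave it alone.
- spool_navy: Thread spool, navy, 40 mm across, 58 mm high; origin under its centre. Leave it alone.
- hammer: Hammer with red handle, 260 mm long, lying along its x; origin under its centre. Leave it alone.
- awl: Awl with wooden handle, 160 mm long, lying along its x; origin under its centre. Leave it alone.
- glue_jar: Glue jar with orange cap, 64 mm across, 75 mm high; origin under its centre. Leave it alone.
There are look-alikes about, which are no part of the job. Of the things that look like the stylus, the smallest one is meant.

How it is judged (in metres and radians):
On the way, in this order (a step that is already met when the one before it is completed fails the run):
1. the stylus is lifted clear of its rack (z of stylus_collar in the frame of rack_hole above 0.05 m), for 0.1 s.
2. the stylus presses the red (toe) button at least 3 of its 5 mm in and holds it for 0.3 s, leaning no more than 0.3 rad off the stud's axis (value of joint toe_button above 0.003 m and contact force between stylus and toe_seat above 2 N and angle between the z axis of stylus and the z axis of toe_seat, either way round below 0.3 rad and distance between stylus and toe_seat below 0.03 m), for 0.3 s.
3. the stylus presses the yellow (waist) button at least 3 of its 5 mm in and holds it for 0.3 s, leaning no more than 0.3 rad off the stud's axis (value of joint waist_button above 0.003 m and contact force between stylus and waist_seat above 2 N and angle between the z axis of stylus and the z axis of waist_seat, either way round below 0.3 rad and distance between stylus and waist_seat below 0.03 m), for 0.3 s.
4. the stylus presses the blue (heel) button at least 3 of its 5 mm in and holds it for 0.3 s, leaning no more than 0.3 rad off the stud's axis (value of joint heel_button above 0.003 m and contact force between stylus and heel_seat above 2 N and angle between the z axis of stylus and the z axis of heel_seat, either way round below 0.3 rad and distance between stylus and heel_seat below 0.03 m), for 0.3 s.
At the end, for the whole second after the job is handed in: The stylus hangs upright (within 0.1 rad) and at rest in its rack, collar within 6 mm of the hole's centre and within 3 mm of the plate's face in height; all three buttons are sprung out again (under 1 mm) (horizontal distance between stylus_collar and rack_hole below 0.006 m and z of stylus_collar in the frame of rack_hole between -0.003 and 0.003 m and angle between stylus's own z axis and vertical below 0.1 rad and linear speed of stylus below 0.02 m/s and value of joint each of toe_button, waist_button, heel_button below 0.001 m); the robot touches nothing.
It fails at once if a stud is pushed with more than 25 N by the stylus (contact force between stylus and toe_seat above 25 N or contact force between stylus and waist_seat above 25 N or contact force between stylus and heel_seat above 25 N).
It fails at once if a bystander is moved by more than 30 mm (distance of any of spool_pink, spool_olive, spool_navy, hammer, awl, glue_jar from where it was at the start of the episode above 0.03 m).
It also fails if it takes over 64 s, if anything falls off the work surface, if the arm or the gripper's body presses on something with over 40 N, if the wrist force passes 120 N, or if a joint passes its speed limit or range.

## Working session

There is one attempt and no reset: what is moved stays moved. The work goes in short steps, Python scripts to look and compute and a tool call to move; the robot and the scene stay as the last step left them, time stands still between calls to the robot, and variables do not carry over. Pictures are saved under pics/ and viewed, about 8 in all and at most 12, crops included, and the job is handed in when it is done.

Besides the shell and the picture viewer there is one more tool, called after "Emit:" in YAML: its name, and indented under it one key for each argument. apply_moves: Moves the arm, as the interface text tells. Its arguments: {"type":"object","properties":{"targets":{"type":"array","items":{"type":"array"}},"hand":{"type":"number"},"squeeze":{"type":"number"}},"required":["targets"]}

```bash
mkdir -p pics; ls; python3 - <<'E'
from cell import env
import cv2,numpy as np
o=env.get_obs();print({k:np.round(v,3).tolist() for k,v in o.items()})
for n in("side","top"):
    p=env.read_camera(n);cv2.imwrite(f"pics/{n}0.png",cv2.resize(p["image"][:,:,::-1],(784,588),interpolation=cv2.INTER_CUBIC))
    print(n,p["camera_matrix"].tolist(),p["k1"],np.round(p["camera_from_world"],4).tolist())
    for t in("stylus","rack","last_stand","toe_seat","waist_seat","heel_seat","toe_button","waist_button","heel_button","hammer","glue_jar","spool_pink","awl"):
        print(t,[(round(r["conf"],2),[round(x) for x in r["rect"]],int(r["region"].sum())) for r in env.regions_of(p,t)])
E
```

```text
pics
{'time_s': 0.0, 'qpos': [-73.445, 18.439, -4.015, 83.177, 1.296, 78.541, -3.261], 'joint_velocities': [0.194, 0.105, 0.042, -0.023, 0.002, 0.108, 0.062], 'effort': [-0.0, -49.128, -0.404, -31.254, -0.064, 0.044, 0.0], 'tool_pos': [0.176, 0.625, 0.188], 'tool_rot': [-179.889, 0.007, 164.254], 'force': [-0.574, -0.882, 0.316], 'wrist_torque': [-0.011, -0.033, -0.021], 'grip_width': 0.087}
side [[450.6115088109448, 0.0, 276.26802687600326], [0.0, 450.6115088109448, 206.98705801798238], [0.0, 0.0, 1.0]] 0.03122427553762089 [[-0.9336, -0.3579, 0.02, 0.5331], [-0.2587, 0.634, -0.7288, 0.1939], [0.2481, -0.6855, -0.6845, 0.9551], [0.0, 0.0, 0.0, 1.0]]
stylus [(0.88, [217, 189, 239, 254], 866), (0.63, [202, 239, 222, 314], 1034), (0.56, [263, 225, 281, 261], 419)]
rack [(0.68, [241, 235, 301, 309], 2458)]
last_stand [(0.68, [292, 119, 344, 208], 2591), (0.34, [243, 234, 302, 307], 2559)]
toe_seat [(0.61, [360, 145, 418, 203], 866), (0.59, [310, 171, 329, 183], 158)]
waist_seat [(0.6, [320, 142, 337, 158], 142)]
heel_seat [(0.49, [327, 121, 340, 136], 118)]
toe_button [(0.46, [312, 173, 
[... 700 characters left out ...]
244, 248], 1581)]
last_stand [(0.81, [325, 195, 422, 244], 3613), (0.52, [340, 219, 354, 236], 187)]
toe_seat [(0.51, [339, 220, 352, 237], 223), (0.44, [323, 192, 423, 245], 3613)]
waist_seat [(0.74, [272, 227, 303, 293], 446), (0.45, [373, 219, 390, 236], 183), (0.42, [303, 108, 325, 133], 322)]
heel_seat [(0.68, [400, 214, 422, 224], 231), (0.22, [205, 218, 224, 230], 155)]
toe_button [(0.38, [205, 219, 224, 231], 161)]
waist_button [(0.48, [218, 116, 235, 140], 314)]
heel_button []
hammer [(0.78, [350, 272, 463, 320], 1576)]
glue_jar [(0.9, [107, 143, 142, 173], 844), (0.18, [305, 111, 326, 131], 296)]
spool_pink [(0.62, [281, 186, 297, 205], 283)]
awl [(0.73, [278, 234, 304, 292], 414)]
```

View pics/side0.png

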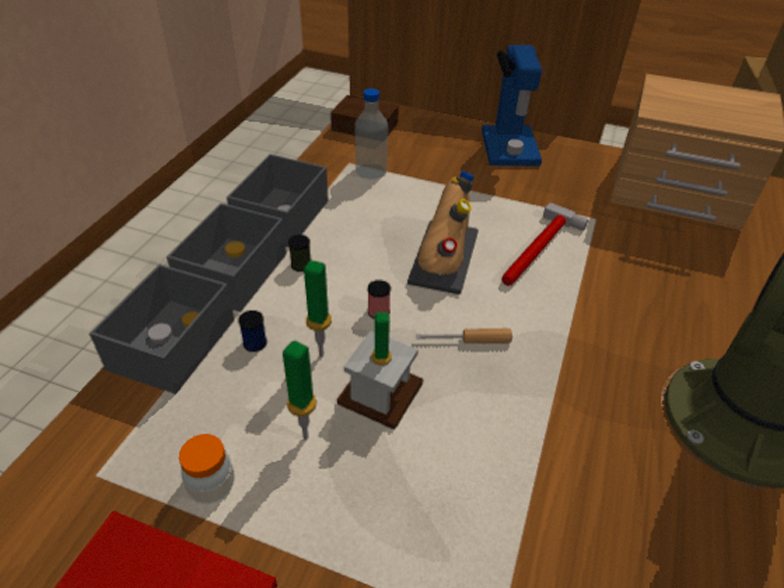

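View pics/top0.png

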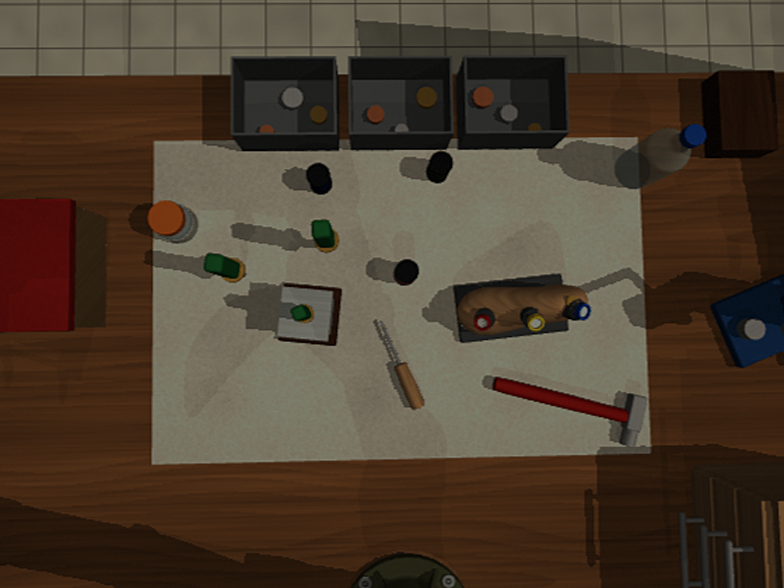

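Stylus candidates (784×588 pixels): side (317,295), side (299,378) and side (382,337), with the last one matching top (302,313). The one at (382,337) is the smallest and hangs in the rack, so it fits the description. I'll confirm that in an enlarged crop and measure there too.

```bash
cat > h.py <<'E'
import numpy as np,cv2
def ray(p,uv):
    K=p["camera_matrix"];T=p["camera_from_world"];k=p["k1"]
    d=(np.array(uv,float)-[K[0,2],K[1,2]])/K[0,0];s=d.copy()
    for _ in range(20): s=d/(1+k*(s@s))
    R=T[:3,:3];return -R.T@T[:3,3],R.T@np.array([s[0],s[1],1])
def atz(p,uv,z):
    c,d=ray(p,uv);return c+d*(z-c[2])/d[2]
def proj(p,X):
    X=np.atleast_2d(X);T=p["camera_from_world"];q=X@T[:3,:3].T+T[:3,3];s=q[:,:2]/q[:,2:]
    s=s*(1+p["k1"]*(s**2).sum(1,keepdims=True));K=p["camera_matrix"];return s*K[0,0]+[K[0,2],K[1,2]]
def crop(p,x0,y0,w,h,f,step=10):
    im=cv2.resize(p["image"][y0:y0+h,x0:x0+w,::-1],None,fx=f,fy=f,interpolation=cv2.INTER_CUBIC)
    im=cv2.convertScaleAbs(im,alpha=1.5)
    for x in range(-(-x0//step)*step,x0+w,step):
        X=int((x-x0)*f);cv2.line(im,(X,0),(X,5),(255,0,255),1);cv2.putText(im,str(x),(X,15),0,.35,(255,0,255),1)
    for y in range(-(-y0//step)*step,y0+h,step):
        Y=int((y-y0)*f);cv2.line(im,(0,Y),(5,Y),(255,0,255),1);cv2.putText(im,str(y),(7,Y+4),0,.35,(255,0,255),1)
    return im
def mont(ims):
    H=max(i.shape[0] for i in ims);return np.hstack([cv2.copyMakeBorder(i,0,H-i.shape[0],0,4,0) for i in ims])
E
python3 - <<'E'
from cell import env
from h import *
a=env.read_camera("top");b=env.read_camera("side")
import pickle;pickle.dump((a,b),open("p0.pkl","wb"))
cv2.imwrite("pics/a1.png",mont([crop(a,322,190,102,58,5),crop(b,304,118,42,72,6.5)]))
cv2.imwrite("pics/a2.png",mont([crop(a,195,200,52,52,7.5),crop(b,239,222,66,90,6)]))
E
```

```text
(no output)
```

View pics/a1.png

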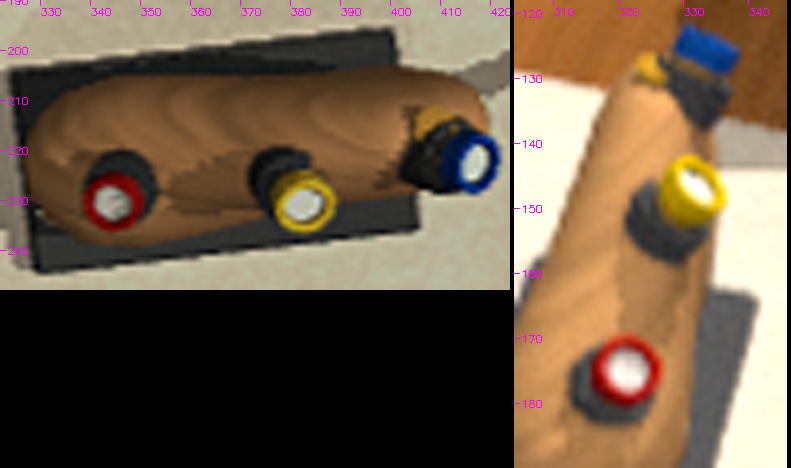

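View pics/a2.png

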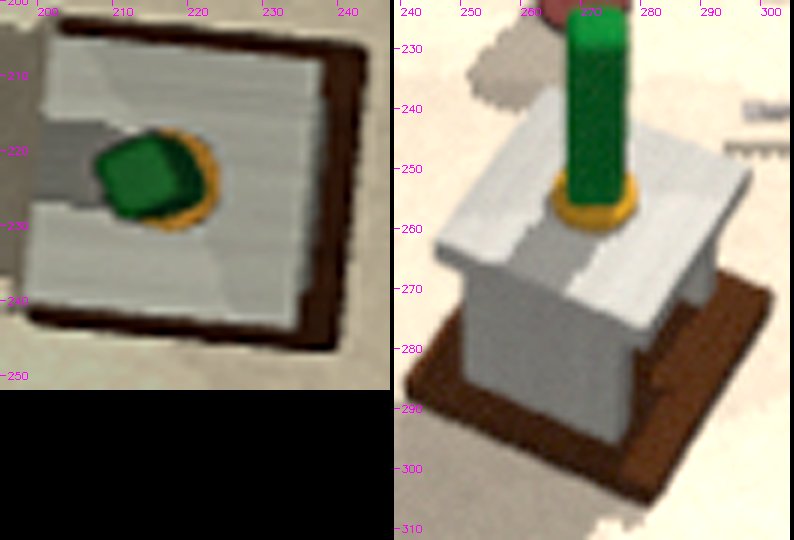

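The crops confirm it: the stylus hangs in the rack at top (217,222) and side (272,250). The cup rims show at top (345,230), (382,230) and (417,222). Next I fit the poses.

```bash
cat > fit.py <<'E'
import pickle
from h import *
from scipy.optimize import least_squares
a,b=pickle.load(open("p0.pkl","rb"))
ta=lambda X,Y,x0,y0,f:(x0+(X+.5)/f-.5,y0+(Y+.5)/f-.5)
T1=lambda X,Y:ta(X,Y,322,190,5);S1=lambda X,Y:ta(X-514,Y,304,118,6.5)
T2=lambda X,Y:ta(X,Y,195,200,7.5);S2=lambda X,Y:ta(X-394,Y,239,222,6)
seat=np.array([[-13,63,78],[-20,-5,113],[-14,-68,136]])/1e3
lean=np.radians([33,30,30]);az=np.radians([125,180,235])
ax=np.c_[np.sin(lean)*np.cos(az),np.sin(lean)*np.sin(az),np.cos(lean)]
Rz=lambda t:np.array([[np.cos(t),-np.sin(t),0],[np.sin(t),np.cos(t),0],[0,0,1]])
sq=lambda hx,hy,z:np.array([[hx,hy,z],[hx,-hy,z],[-hx,-hy,z],[-hx,hy,z]])
def res(v):
    L=(sq(.05,.095,.014)@Rz(v[2]).T+[v[0],v[1],0]);C=((seat+ax*v[3:6,None])@Rz(v[2]).T+[v[0],v[1],0])
    P=sq(.04,.04,.085)@Rz(v[8]).T+[v[6],v[7],0]
    oa,ob=v[9:11],v[11:13];r=[]
    r+=[proj(a,C)+oa-[T1(115,203),T1(302,201),T1(473,163)]]
    r+=[proj(b,C[:2])+ob-[S1(627,370),S1(693,191)],.4*(proj(b,C[2:])+ob-[S1(711,40)])]
    r+=[proj(a,L)+oa-[T1(10,70),T1(393,30),T1(420,230),T1(40,272)],proj(b,L[2:3])+ob-[S1(757,297)]]
    r+=[proj(a,P)+oa-[T2(52,35),T2(323,60),T2(298,330),T2(24,304)]]
    r+=[proj(b,P[[0,1,2,3]])+ob-RS]
    return np.concatenate([x.ravel() for x in r]+[.5*v[9:13],30*(v[3:6]-.017)])
# side plate corners in order +x+y, +x-y, -x-y, -x+y
RS=[S2(438,240),S2(550,88),S2(752,172),S2(640,328)]
if __name__=="__main__":
    v0=np.r_[.6,-.2,0,.017,.017,.017,.6,.2,0,0,0,0,0]
    s=least_squares(res,v0,loss="soft_l1");v=s.x
    print(np.round(v,4));print(np.round(res(v),1))
    np.save("v.npy",v)
    R=Rz(v[2]);print("rims",np.round((seat+ax*v[3:6,None])@R.T+[v[0],v[1],0],4).tolist());print("axes",np.round(ax@R.T,4).tolist())
    im=a["image"].astype(int);x0,y0=205,214
    sub=im[y0:y0+20,x0:x0+20];g=sub[...,1]-sub[...,0]
    print("cam side",np.round(ray(b,(0,0))[0],3),"top",np.round(ray(a,(0,0))[0],3))
    m=(g>15)&(sub[...,1]>70);print(m.sum());
    for r in sub[...,1]*(g>15): print(*["%3d"%q for q in r])
E
python3 fit.py
```

```text
[ 0.5274 -0.1902  0.0976  0.016   0.0126  0.0114  0.5211  0.1575 -0.1173
  0.5228  0.233  -0.2019  0.8079]
[-0.8 -0.   0.   0.3  0.2 -0.  -0.1  0.4  0.   0.3 -0.2  0.5  0.2 -0.2
  0.7 -0.9  0.7 -0.  -0.9  0.5  0.2 -0.4  0.2 -0.1 -0.1  0.2 -0.6  0.1
 -0.1 -0.1 -0.7 -0.1 -0.2 -0.3  0.1 -0.7  1.   0.4  0.3  0.1 -0.1  0.4
 -0.  -0.1 -0.2]
rims [[0.5026, -0.1222, 0.0914], [0.5017, -0.1978, 0.1239], [0.5173, -0.2643, 0.1459]]
axes [[-0.3544, 0.4136, 0.8387], [-0.4976, -0.0487, 0.866], [-0.2455, -0.4356, 0.866]]
cam side [0.311 0.723 0.784] top [0.507 0.056 0.967]
0
  0   0   0   0   0   0   0   0   0   0   0   0   0   0   0   0   0   0   0   0
  0   0   0   0   0   0   0   0   0   0   0   0   0   0   0   0   0   0   0   0
  0   0   0   0   0   0   0   0   0   0   0   0   0   0   0   0   0   0   0   0
  0   0   0   0   0   0   0   0   0   0   0   0   0   0   0   0   0   0   0   0
  0   0   0   0   0   0   0   0  43  44  37   0   0   0   0   0   0   0   0   0
  0   0   0   0   0   0  36  41  51  58  56  38  23  26   0   0   0   0   0   0
  0   0   0   0  39  44  53  59  60  62  61  48  31  2
[... 365 characters left out ...]
  55  59  59  59  60  63  61  59  46  33  31  28   0   0   0
  0   0   0   0  32  48  59  59  60  58  55  53  40  29  25  24  27   0   0   0
  0   0   0   0   0  41  52  56  54  51  38  26  22  20  17   0   0   0   0   0
  0   0   0   0   0   0  39  44  30  20  17  16   0   0   0   0   0   0   0   0
  0   0   0   0   0   0   0   0   0   0   0   0   0   0   0   0   0   0   0   0
  0   0   0   0   0   0   0   0   0   0   0   0   0   0   0   0   0   0   0   0
  0   0   0   0   0   0   0   0   0   0   0   0   0   0   0   0   0   0   0   0
  0   0   0   0   0   0   0   0   0   0   0   0   0   0   0   0   0   0   0   0
  0   0   0   0   0   0   0   0   0   0   0   0   0   0   0   0   0   0   0   0
```

```bash
python3 - <<'E'
from fit import *
v=np.load("v.npy")
im=a["image"].astype(int);x0,y0=205,214
sub=im[y0:y0+20,x0:x0+20];m=((sub[...,1]>46)&(sub[...,1]-sub[...,0]>15)).astype(np.uint8)
m=cv2.resize(sub[...,1].astype(np.float32)*((sub[...,1]-sub[...,0])>15),None,fx=8,fy=8,interpolation=cv2.INTER_CUBIC)>46
c=max(cv2.findContours(m.astype(np.uint8),0,2)[0],key=cv2.contourArea)
bx=cv2.boxPoints(cv2.minAreaRect(c));px=(bx+.5)/8-.5+[x0,y0]-v[9:11]
W=np.array([atz(a,q,.171) for q in px]);e=np.diff(np.vstack([W,W[:1]]),axis=0)
print("top face centre",W.mean(0),"sides",np.linalg.norm(e,axis=1),"az",np.degrees(np.arctan2(e[:,1],e[:,0]))%90)
# look-alike bases: collar positions and handle tops
for t in [(243/1,168),(165,190)]: print(np.round(atz(a,(t[0]-5,t[1]),.2),3))
E
```

```text
top face centre [0.52148939 0.15720618 0.171     ] sides [0.01743869 0.01739198 0.01742457 0.01737383] az [26.66585062 26.73798352 26.60608864 26.78463493]
[0.627 0.103 0.2  ]
[0.586 0.254 0.2  ]
```

Emit:
apply_moves:
  targets:
    - [[0, 0, 50], [0, 0, 0]]
    - [[0, 0, 100], [0, 0, 0]]
    - [[0, 0, 150], [0, 0, 0]]
    - [[0, 0, 170], [0, 0, -0.15]]
    - [[35, -47, 170], [0, 0, -0.3]]
    - [[70, -95, 170], [0, 0, -0.45]]
    - [[105, -142, 170], [0, 0, -0.6]]
    - [[140, -190, 170], [0, 0, -0.75]]
  hand: 87
  squeeze: 40

```text
time_s: 2.3
tool_pos: [0.2961, 0.463, 0.3597]
tool_rot: [180.0, -0.0, 120.9]
force: [1.2, 0.1, 0.1]
grip_width: 0.087
```

```bash
python3 - <<'E'
from fit import *
for p,q in [((230,165),(225.7,189)),((154,188),(211.4,247))]:
    c1,d1=ray(a,p);c2,d2=ray(b,q)
    s=np.linalg.lstsq(np.c_[d1,-d2],c2-c1,rcond=None)[0];print((c1+d1*s[0]+c2+d2*s[1])/2, np.linalg.norm(c1+d1*s[0]-c2-d2*s[1]))
E
```

```text
[0.63562211 0.11954797 0.19320182] 0.0032582477097260155
[0.59206407 0.26789256 0.19285036] 0.002983866558227722
```

Emit:
apply_moves:
  targets:
    - [[30, -40, 0], [0, 0, -0.1]]
    - [[60, -80, 0], [0, 0, -0.1]]
    - [[90, -120, 0], [0, 0, -0.1]]
    - [[120, -160, 0], [0, 0, -0.1]]
    - [[150, -200, 0], [0, 0, -0.1]]
    - [[180, -240, 0], [0, 0, -0.1]]
    - [[205, -279, 0], [0, 0, -0.1]]
    - [[205, -279, 0], [0, 0, -0.1]]

```text
time_s: 3.1
tool_pos: [0.5037, 0.1773, 0.3601]
tool_rot: [179.9, 0.2, 114.8]
force: [0.8, -0.4, -0.3]
grip_width: 0.087
```

Emit:
apply_moves:
  targets:
    - [[0, 0, 0], [0, 0, 0]]
    - [[0, 0, -40], [0, 0, 0]]
    - [[0, 0, -80], [0, 0, 0]]
    - [[0, 0, -120], [0, 0, 0]]
    - [[0, 0, -160], [0, 0, 0]]
    - [[0, 0, -200], [0, 0, 0]]
    - [[0, 0, -235], [0, 0, 0]]
    - [[0, 0, -235], [0, 0, 0]]

```text
time_s: 3.9
tool_pos: [0.4953, 0.1862, 0.1198]
tool_rot: [-179.4, -0.0, 115.7]
force: [-0.5, -0.9, -0.4]
grip_width: 0.087
```

```bash
python3 - <<'E'
from cell import env
from h import *
o=env.get_obs();print({k:np.round(o[k],4).tolist() for k in("tool_pos","tool_rot","qpos","force")})
a=env.read_camera("top");b=env.read_camera("side")
cv2.imwrite("pics/g1.png",mont([crop(a,180,185,80,80,5),crop(b,230,190,78,115,5)]))
E
```

```text
{'tool_pos': [0.4953, 0.1862, 0.1198], 'tool_rot': [-179.441, -0.006, 115.7468], 'qpos': [-45.7919, 6.8878, 24.0319, 105.8276, -2.9759, 68.4618, 4.9533], 'force': [-0.4599, -0.8996, -0.3932]}
```

View pics/g1.png

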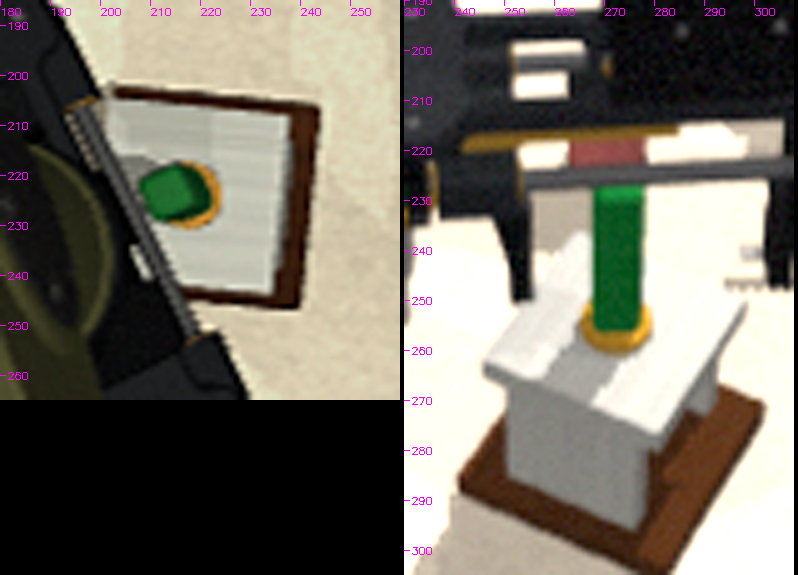

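Emit:
apply_moves:
  targets:
    - [[0, 0, 0], [0, 0, 0]]
    - [[0, 0, 0], [0, 0, 0]]

```text
time_s: 4.2
tool_pos: [0.5015, 0.1867, 0.1269]
tool_rot: [179.8, -0.0, 115.6]
force: [0.6, -0.5, 0.2]
grip_width: 0.0869
```

Emit:
apply_moves:
  targets:
    - [[7, -10, 0], [0, 0, 0]]
    - [[14, -20, 0], [0, 0, 0]]
    - [[20, -29, 0], [0, 0, 0]]
    - [[20, -29, 0], [0, 0, 0]]
    - [[20, -29, 0], [0, 0, 0]]

```text
time_s: 4.7
tool_pos: [0.5203, 0.1561, 0.1245]
tool_rot: [-180.0, -0.0, 115.5]
force: [-0.0, 0.2, -0.7]
grip_width: 0.0872
```

```bash
python3 - <<'E'
from cell import env
from h import *
for _ in range(3):
    o=env.get_obs();print({k:np.round(o[k],4).tolist() for k in("tool_pos","tool_rot","force")});b=env.read_camera("side")
E
```

```text
{'tool_pos': [0.5203, 0.1561, 0.1245], 'tool_rot': [-179.9896, -0.0082, 115.4658], 'force': [-0.0114, 0.1817, -0.696]}
{'tool_pos': [0.52, 0.1566, 0.1244], 'tool_rot': [-179.9829, -0.0167, 115.5278], 'force': [-0.0727, -0.1097, -0.5999]}
{'tool_pos': [0.5199, 0.157, 0.1244], 'tool_rot': [-179.9837, -0.0186, 115.5729], 'force': [-0.6617, -0.9125, -0.209]}
```

Emit:
apply_moves:
  targets:
    - [[0, 0, 0], [0, 0, 0]]
    - [[0, 0, 0], [0, 0, 0]]
    - [[0, 0, 0], [0, 0, 0]]
    - [[0, 0, 0], [0, 0, 0]]
    - [[0, 0, 0], [0, 0, 0]]
    - [[0, 0, 0], [0, 0, 0]]
    - [[0, 0, 0], [0, 0, 0]]
    - [[0, 0, 0], [0, 0, 0]]
  hand: 8
  squeeze: 40

```text
time_s: 5.65
tool_pos: [0.5201, 0.1567, 0.1246]
tool_rot: [180.0, 0.0, 115.6]
force: [0.2, 0.4, 0.1]
grip_width: 0.0311
```

Emit:
apply_moves:
  targets:
    - [[0, 0, 0], [0, 0, 0]]
    - [[0, 0, 0], [0, 0, 0]]
    - [[0, 0, 0], [0, 0, 0]]
    - [[0, 0, 0], [0, 0, 0]]

```text
time_s: 6.05
tool_pos: [0.5201, 0.1567, 0.1246]
tool_rot: [180.0, 0.0, 115.6]
force: [0.9, 0.5, 0.3]
grip_width: 0.0195
```

Emit:
apply_moves:
  targets:
    - [[0, 0, 10], [0, 0, 0]]
    - [[0, 0, 25], [0, 0, 0]]
    - [[0, 0, 45], [0, 0, 0]]
    - [[0, 0, 70], [0, 0, 0]]
    - [[0, 0, 95], [0, 0, 0]]
    - [[0, 0, 120], [0, 0, 0]]
    - [[0, 0, 140], [0, 0, 0]]
    - [[0, 0, 140], [0, 0, 0]]

```text
time_s: 6.85
tool_pos: [0.5221, 0.1571, 0.269]
tool_rot: [179.6, -0.0, 115.5]
force: [-0.0, -0.4, -0.7]
grip_width: 0.0198
```

```bash
cat > tip.py <<'E'
import sys,pickle
from cell import env
from fit import *
from scipy.spatial.transform import Rotation as Ro
v=np.load("v.npy");R=Rz(v[2]);rim=(seat+ax*v[3:6,None])@R.T+[v[0],v[1],0];AX=ax@R.T
def state():
    o=env.get_obs();return np.array(o["tool_pos"]),Ro.from_euler("xyz",o["tool_rot"],degrees=True),o
def tgt(k,d,sp=115.6,off=.0996):
    "pose with tip d m below rim of cup k (d<0 above): spin minimal from vertical at yaw sp"
    R0=Ro.from_euler("xyz",[180,0,sp],degrees=True);z=np.array([0,0,1.]);c=np.cross(z,AX[k]);ang=np.arccos(AX[k][2])
    return rim[k]-AX[k]*d+AX[k]*off,Ro.from_rotvec(c/np.linalg.norm(c)*ang)*R0
def go(k,d):
    p,r,o=state();P,Q=tgt(k,d);rv=(Q*r.inv()).as_rotvec()
    print("at",p.round(4),"force",np.round(o["force"],2),"shift mm",((P-p)*1e3).round(1),"turn",rv.round(3))
    tipz=r.apply([0,0,1]);tip=p+tipz*.0996;w=tip-rim[k]
    print("tip rel rim: along axis %.1f lateral %.1f mm; angle %.3f; force along axis %.2f"%(w@AX[k]*1e3,np.linalg.norm(w-w@AX[k]*AX[k])*1e3,np.arccos(-tipz@AX[k]),np.array(o["force"])@AX[k]))
if __name__=="__main__": go(int(sys.argv[1]),float(sys.argv[2])/1e3)
E
python3 - <<'E'
from tip import *
a=env.read_camera("top");b=env.read_camera("side")
p,r,o=state();X=np.array([p+r.apply([0,0,1])*q for q in(.0996,.0396,-.0464)])
print(p,r.as_euler("xyz",degrees=True),o["grip_width"],proj(b,X)+v[11:13],proj(a,X)+v[9:11])
cv2.imwrite("pics/l1.png",crop(b,220,140,110,130,4.5))
E
python3 tip.py 0 -50;python3 tip.py 1 -50;python3 tip.py 2 -50
```

```text
[0.52025421 0.15662873 0.26504372] [ 1.79935484e+02 -2.87033117e-03  1.15549298e+02] 0.019433716068196945 [[273.24099402 227.63199905]
 [273.79568385 204.66182168]
 [274.69415416 167.42189746]] [[213.4917914  223.63811219]
 [209.45392858 223.18137601]
 [202.37323736 222.38045057]]
at [0.5203 0.1566 0.265 ] force [-0.82 -0.14 -1.58] shift mm [ -70.6 -216.9  -48.1] turn [-0.438 -0.374  0.001]
tip rel rim: along axis 171.1 lateral 233.0 mm; angle 0.576; force along axis -1.09
at [0.5203 0.1566 0.265 ] force [-0.82 -0.14 -1.58] shift mm [ -93.  -361.7  -11.5] turn [ 0.05  -0.52   0.001]
tip rel rim: along axis 9.4 lateral 357.3 mm; angle 0.523; force along axis -0.95
at [0.5203 0.1566 0.265 ] force [-0.82 -0.14 -1.58] shift mm [ -39.7 -486.1   10.4] turn [ 0.455 -0.256  0.001]
tip rel rim: along axis -167.2 lateral 386.8 mm; angle 0.523; force along axis -1.10
```

View pics/l1.png

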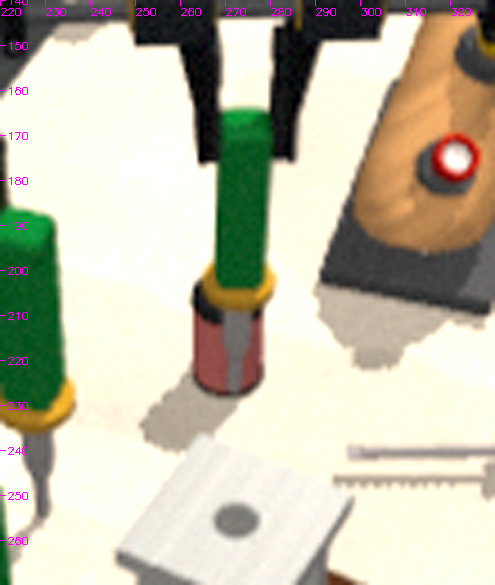

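Side view: the tip is at (272.5,226.5), where (273,227.6) was predicted, so the stylus sits straight in the grip. Next I move to a hover over red.

Emit:
apply_moves:
  targets:
    - [[-10, -31, 0], [-0.063, -0.053, 0]]
    - [[-20, -62, 0], [-0.126, -0.107, 0]]
    - [[-30, -93, 0], [-0.188, -0.16, 0]]
    - [[-40, -124, 0], [-0.25, -0.214, 0]]
    - [[-50, -155, 0], [-0.313, -0.267, 0]]
    - [[-60, -186, 0], [-0.376, -0.32, 0]]
    - [[-70, -217, 0], [-0.438, -0.374, 0]]
    - [[-70, -217, 0], [-0.438, -0.374, 0]]

```text
time_s: 7.75
tool_pos: [0.4685, -0.0276, 0.2571]
tool_rot: [172.6, 28.4, 113.9]
force: [-0.3, -0.2, -0.4]
grip_width: 0.0195
```

```bash
python3 tip.py 0 -30;python3 -c "
from cell import env;print(env.get_obs()['qpos'])"
```

```text
at [ 0.4685 -0.0276  0.2571] force [-0.28 -0.17 -0.39] shift mm [-11.8 -41.  -57. ] turn [-0.041 -0.052  0.001]
tip rel rim: along axis 90.8 lateral 34.8 mm; angle 0.066; force along axis -0.30
[-12.95707773 -17.22565866  -8.89380195 117.08607821  26.50632255
  72.36844239  -2.36094531]
```

Emit:
apply_moves:
  targets:
    - [[-4, -14, -10], [-0.014, -0.017, 0]]
    - [[-8, -28, -20], [-0.028, -0.034, 0]]
    - [[-12, -41, -30], [-0.041, -0.052, 0]]
    - [[-12, -41, -30], [-0.041, -0.052, 0]]
    - [[-12, -41, -30], [-0.041, -0.052, 0]]
    - [[-12, -41, -30], [-0.041, -0.052, 0]]

```text
time_s: 8.35
tool_pos: [0.4713, -0.0637, 0.2143]
tool_rot: [172.3, 31.8, 113.3]
force: [0.0, -0.5, -1.0]
grip_width: 0.0198
```

```bash
python3 tip.py 0 -30;python3 -c "
from cell import env;print(env.get_obs()['qpos'])"
```

```text
at [ 0.4713 -0.0637  0.2143] force [ 0.03 -0.51 -1.03] shift mm [-14.6  -4.9 -14.2] turn [ 0.012 -0.025  0.01 ]
tip rel rim: along axis 38.8 lateral 16.5 mm; angle 0.029; force along axis -1.08
[  1.36789701 -17.20819879 -19.1893873  122.79804653  27.81551226
  64.28503357  -2.33323419]
```

```bash
python3 - <<'E'
s=open("tip.py").read()
s=s.replace('def tgt(k,d,sp=115.6','def tgt(k,d,rho=0,sp=115.6').replace('c=np.cross(z,AX[k]);ang=np.arccos(AX[k][2])','A=Ro.from_rotvec([0,rho,0]).apply(AX[k]);c=np.cross(z,A);ang=np.arccos(A[2])').replace('-AX[k]*d+AX[k]*off','-AX[k]*d+A*off')
s=s.replace('def go(k,d):','def go(k,d,rho=0):').replace('tgt(k,d);','tgt(k,d,rho);')
s=s.replace('print("at"','print("q",np.round(o["qpos"],1));print("at"').replace('float(sys.argv[2])/1e3)','float(sys.argv[2])/1e3,float(sys.argv[3]))')
open("tip.py","w").write(s)
E
python3 tip.py 0 -20 0.12
```

```text
q [  1.4 -17.2 -19.2 122.8  27.8  64.3  -2.3]
at [ 0.4713 -0.0637  0.2143] force [ 0.03 -0.51 -1.03] shift mm [ -0.8  -9.  -18.9] turn [ 0.02   0.084 -0.014]
tip rel rim: along axis 38.8 lateral 16.5 mm; angle 0.029; force along axis -1.08
```

Emit:
apply_moves:
  targets:
    - [[0, -3, 0], [0.01, 0.04, -0.01]]
    - [[0, -6, 0], [0.02, 0.085, -0.014]]
    - [[0, -9, -5], [0.02, 0.085, -0.014]]
    - [[0, -9, -10], [0.02, 0.085, -0.014]]
    - [[0, -9, -10], [0.02, 0.085, -0.014]]
    - [[0, -9, -10], [0.02, 0.085, -0.014]]

```text
time_s: 8.95
tool_pos: [0.4713, -0.0719, 0.2045]
tool_rot: [176.9, 28.8, 114.9]
force: [-0.8, -0.6, -0.8]
grip_width: 0.0198
```

```bash
python3 tip.py 0 -10 0.12
```

```text
q [  1.9 -13.5 -17.3 119.9  26.   66.8   1.3]
at [ 0.4713 -0.0719  0.2045] force [-0.79 -0.63 -0.78] shift mm [  2.8  -4.9 -17.5] turn [ 0.001 -0.    -0.002]
tip rel rim: along axis 27.7 lateral 5.0 mm; angle 0.109; force along axis -0.63
```

Emit:
apply_moves:
  targets:
    - [[1, -3, -6], [0, 0, 0]]
    - [[3, -5, -12], [0, 0, 0]]
    - [[3, -5, -17], [0, 0, 0]]
    - [[3, -5, -17], [0, 0, 0]]
    - [[3, -5, -17], [0, 0, 0]]

```text
time_s: 9.45
tool_pos: [0.4746, -0.0773, 0.1877]
tool_rot: [176.9, 28.8, 114.8]
force: [0.9, 0.2, -0.7]
grip_width: 0.0199
```

```bash
python3 tip.py 0 3 0.12; python3 - <<'E'
from tip import *
a=env.read_camera("top");b=env.read_camera("side")
p,r,o=state();X=np.array([p+r.apply([0,0,1])*.0996,rim[0]]);print(proj(b,X)+v[11:13],proj(a,X)+v[9:11])
cv2.imwrite("pics/r1.png",mont([crop(a,310,190,70,70,5.5),crop(b,290,130,60,75,6.5)]))
E
```

```text
q [  2.3 -12.4 -17.2 121.   26.8  64.6   0.6]
at [ 0.4746 -0.0773  0.1877] force [ 0.87  0.19 -0.67] shift mm [  4.   -4.9 -11.6] turn [ 0. -0. -0.]
tip rel rim: along axis 10.2 lateral 1.0 mm; angle 0.109; force along axis -0.79
[[321.80123243 173.0127347 ]
 [320.87902778 174.92359395]] [[343.02685273 231.41120098]
 [343.83256305 230.1949292 ]]
```

View pics/r1.png

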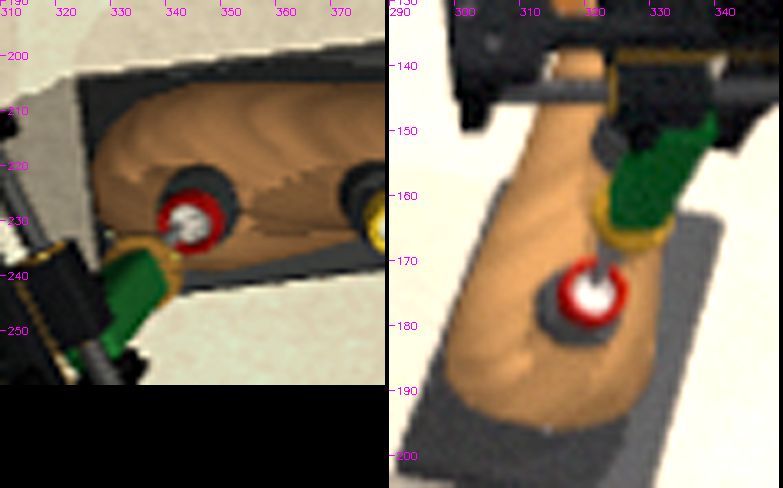

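Emit:
apply_moves:
  targets:
    - [[1.5, -1.8, -3.5], [0, 0, 0]]
    - [[3.5, -4.1, -8.4], [0, 0, 0]]
    - [[4.2, -5, -10], [0, 0, 0]]
    - [[4.2, -5, -10], [0, 0, 0]]
    - [[4.2, -5, -10], [0, 0, 0]]

```text
time_s: 10.05
tool_pos: [0.4792, -0.0821, 0.1782]
tool_rot: [176.8, 28.8, 114.8]
force: [0.0, 0.8, 1.2]
grip_width: 0.0198
```

```bash
python3 tip.py 0 8 0.12
```

```text
q [  2.6 -11.5 -16.9 121.5  27.4  63.2   0.3]
at [ 0.4792 -0.0821  0.1782] force [0.01 0.78 1.18] shift mm [ 1.2 -2.2 -6.3] turn [ 0.     0.    -0.001]
tip rel rim: along axis -1.3 lateral 1.5 mm; angle 0.109; force along axis 1.31
```

Emit:
apply_moves:
  targets:
    - [[0.4, -0.7, -1.8], [0, 0, 0]]
    - [[0.4, -0.7, -1.8], [0, 0, 0]]
    - [[0.4, -0.7, -1.8], [0, 0, 0]]

```text
time_s: 10.35
tool_pos: [0.4797, -0.0828, 0.1765]
tool_rot: [176.8, 28.8, 114.8]
force: [-0.9, 1.2, 3.0]
grip_width: 0.0192
```

```bash
python3 tip.py 0 8 0.12
```

```text
q [  2.6 -11.4 -16.8 121.6  27.5  63.    0.2]
at [ 0.4797 -0.0828  0.1765] force [-0.89  1.25  3.03] shift mm [ 0.8 -1.5 -4.6] turn [ 0.     0.001 -0.001]
tip rel rim: along axis -3.3 lateral 1.3 mm; angle 0.108; force along axis 3.37
```

Emit:
apply_moves:
  targets:
    - [[0.5, -0.7, -1.5], [0, 0, 0]]
    - [[0.5, -0.7, -1.5], [0, 0, 0]]
    - [[0.5, -0.7, -1.5], [0, 0, 0]]

```text
time_s: 10.65
tool_pos: [0.4802, -0.0835, 0.1749]
tool_rot: [176.8, 28.8, 114.8]
force: [-1.2, 2.6, 3.3]
grip_width: 0.0196
```

```bash
python3 - <<'E'
from tip import *
for _ in range(4):
    go(0,.008,.12);env.read_camera("side")
E
```

```text
q [ 2.700e+00 -1.120e+01 -1.680e+01  1.217e+02  2.760e+01  6.280e+01
  1.000e-01]
at [ 0.4802 -0.0835  0.1749] force [-1.24  2.56  3.31] shift mm [ 0.3 -0.8 -3.1] turn [ 0.     0.001 -0.001]
tip rel rim: along axis -5.0 lateral 1.1 mm; angle 0.108; force along axis 4.27
q [ 2.700e+00 -1.120e+01 -1.680e+01  1.217e+02  2.760e+01  6.280e+01
  1.000e-01]
at [ 0.4801 -0.0835  0.1749] force [-0.11  2.02  4.95] shift mm [ 0.3 -0.8 -3. ] turn [ 0.     0.001 -0.001]
tip rel rim: along axis -5.0 lateral 1.1 mm; angle 0.108; force along axis 5.03
q [ 2.700e+00 -1.120e+01 -1.680e+01  1.217e+02  2.760e+01  6.280e+01
  1.000e-01]
at [ 0.4802 -0.0835  0.1749] force [-0.89  2.21  3.33] shift mm [ 0.3 -0.8 -3. ] turn [ 0.     0.001 -0.001]
tip rel rim: along axis -5.0 lateral 1.1 mm; angle 0.108; force along axis 4.02
q [ 2.700e+00 -1.120e+01 -1.680e+01  1.217e+02  2.760e+01  6.280e+01
  1.000e-01]
at [ 0.4801 -0.0835  0.1749] force [-0.68  2.08  4.64] shift mm [ 0.3 -0.8 -3. ] turn [ 0.     0.001 -0.001]
tip rel rim: along axis -5.1 lateral 1.1 mm; angle 0.108; force along axis 4.99
```

Emit:
apply_moves:
  targets:
    - [[0.3, -0.4, -0.8], [0, 0, 0]]
    - [[0.3, -0.4, -0.8], [0, 0, 0]]
    - [[0.3, -0.4, -0.8], [0, 0, 0]]
    - [[0.3, -0.4, -0.8], [0, 0, 0]]

```text
time_s: 11.25
tool_pos: [0.4804, -0.0839, 0.1741]
tool_rot: [176.8, 28.8, 114.8]
force: [-1.8, 1.7, 4.3]
grip_width: 0.0198
```

```bash
python3 - <<'E'
from tip import *
for _ in range(4):
    go(0,.008,.12);env.read_camera("side")
E
```

```text
q [ 2.700e+00 -1.120e+01 -1.680e+01  1.217e+02  2.760e+01  6.270e+01
  1.000e-01]
at [ 0.4804 -0.0839  0.1741] force [-1.77  1.73  4.29] shift mm [-0.  -0.4 -2.2] turn [ 0.     0.001 -0.001]
tip rel rim: along axis -6.0 lateral 1.1 mm; angle 0.108; force along axis 4.94
q [ 2.700e+00 -1.120e+01 -1.680e+01  1.217e+02  2.760e+01  6.270e+01
  1.000e-01]
at [ 0.4805 -0.0839  0.1741] force [-1.95  2.27  5.21] shift mm [-0.  -0.4 -2.2] turn [ 0.     0.001 -0.001]
tip rel rim: along axis -6.0 lateral 1.1 mm; angle 0.108; force along axis 6.00
q [ 2.700e+00 -1.120e+01 -1.680e+01  1.217e+02  2.760e+01  6.270e+01
  1.000e-01]
at [ 0.4804 -0.0839  0.1741] force [-1.29  3.01  5.22] shift mm [-0.  -0.4 -2.2] turn [ 0.     0.001 -0.001]
tip rel rim: along axis -6.0 lateral 1.1 mm; angle 0.108; force along axis 6.08
q [ 2.700e+00 -1.120e+01 -1.680e+01  1.217e+02  2.760e+01  6.270e+01
  1.000e-01]
at [ 0.4804 -0.0839  0.1741] force [-0.96  2.73  5.76] shift mm [-0.  -0.4 -2.2] turn [ 0.     0.001 -0.001]
tip rel rim: along axis -6.0 lateral 1.1 mm; angle 0.108; force along axis 6.30
```

Emit:
apply_moves:
  targets:
    - [[-4, 4, 8], [0, 0, 0]]
    - [[-7, 8, 17], [0, 0, 0]]
    - [[-14, 17, 34], [0, 0, 0]]
    - [[-18, 21, 50], [0, 0, 0]]
    - [[-20, 21, 70], [0, 0, 0]]
    - [[-20, 21, 90], [0, 0, 0]]
    - [[-20, 21, 90], [0, 0, 0]]

```text
time_s: 12.15
tool_pos: [0.461, -0.0629, 0.2665]
tool_rot: [176.6, 28.9, 114.7]
force: [0.0, -0.2, -1.2]
grip_width: 0.0192
```

```bash
python3 tip.py 1 -40 0.12;
```

```text
q [  0.2 -16.7 -16.3 115.2  24.2  73.9   4.4]
at [ 0.461  -0.0629  0.2665] force [ 0.03 -0.17 -1.22] shift mm [ -18.1 -141.7  -16.4] turn [ 0.471 -0.129  0.093]
tip rel rim: along axis 51.1 lateral 97.4 mm; angle 0.528; force along axis -1.07
```

Emit:
apply_moves:
  targets:
    - [[0, -25, 0], [0.08, -0.02, 0.015]]
    - [[0, -50, 0], [0.16, -0.04, 0.03]]
    - [[-5, -75, 0], [0.24, -0.06, 0.045]]
    - [[-5, -100, 0], [0.32, -0.08, 0.06]]
    - [[-10, -122, 0], [0.4, -0.1, 0.075]]
    - [[-15, -142, 0], [0.47, -0.13, 0.093]]
    - [[-18, -142, -8], [0.47, -0.13, 0.093]]
    - [[-18, -142, -16], [0.47, -0.13, 0.093]]

```text
time_s: 12.95
tool_pos: [0.4412, -0.2118, 0.2457]
tool_rot: [158.2, 6.9, 113.7]
force: [0.0, -0.1, -1.4]
grip_width: 0.0195
```

```bash
python3 tip.py 1 -20 0.12;
```

```text
q [ 44.9 -17.2  -8.1 116.1 -19.9  65.2  67.8]
at [ 0.4412 -0.2118  0.2457] force [ 0.01 -0.14 -1.38] shift mm [ 11.6   8.2 -12.9] turn [-0.002 -0.005  0.009]
tip rel rim: along axis 37.4 lateral 8.6 mm; angle 0.125; force along axis -1.19
```

Emit:
apply_moves:
  targets:
    - [[4, 3, -4], [0, 0, 0]]
    - [[8, 6, -8], [0, 0, 0]]
    - [[12, 8, -13], [0, 0, 0]]
    - [[12, 8, -13], [0, 0, 0]]
    - [[12, 8, -13], [0, 0, 0]]

```text
time_s: 13.45
tool_pos: [0.4571, -0.1978, 0.2342]
tool_rot: [158.2, 7.1, 114.5]
force: [-0.6, -0.1, 0.5]
grip_width: 0.0198
```

```bash
python3 tip.py 1 -8 0.12;
```

```text
q [ 43.8 -16.3  -9.9 116.7 -19.9  63.1  66.4]
at [ 0.4571 -0.1978  0.2342] force [-0.56 -0.1   0.53] shift mm [  1.7  -5.3 -11.7] turn [ 0.    -0.005 -0.005]
tip rel rim: along axis 18.8 lateral 7.1 mm; angle 0.125; force along axis 0.74
```

Emit:
apply_moves:
  targets:
    - [[1, -3, -3], [0, 0, 0]]
    - [[1.7, -5.3, -8], [0, 0, 0]]
    - [[1.7, -5.3, -11.5], [0, 0, 0]]
    - [[1.7, -5.3, -11.5], [0, 0, 0]]
    - [[1.7, -5.3, -11.5], [0, 0, 0]]

```text
time_s: 13.95
tool_pos: [0.4582, -0.2042, 0.2226]
tool_rot: [158.1, 7.1, 114.3]
force: [1.1, -0.6, -1.0]
grip_width: 0.0198
```

```bash
python3 tip.py 1 1 0.12; python3 - <<'E'
from tip import *
a=env.read_camera("top");b=env.read_camera("side")
p,r,o=state();X=np.array([p+r.apply([0,0,1])*.0996,rim[1]]);print(proj(b,X)+v[11:13],proj(a,X)+v[9:11])
cv2.imwrite("pics/y1.png",mont([crop(a,350,195,70,70,5.5),crop(b,300,105,60,75,6.5)]))
E
```

```text
q [ 44.  -15.3  -9.6 117.3 -20.   61.7  67.2]
at [ 0.4582 -0.2042  0.2226] force [ 1.12 -0.6  -0.99] shift mm [ 5.1  1.6 -8. ] turn [-0.    -0.005 -0.002]
tip rel rim: along axis 8.6 lateral 1.4 mm; angle 0.124; force along axis -1.39
[[333.51537901 144.95933185]
 [331.15058289 147.27668919]] [[383.87076435 232.38842202]
 [382.02518122 230.10079689]]
```

View pics/y1.png

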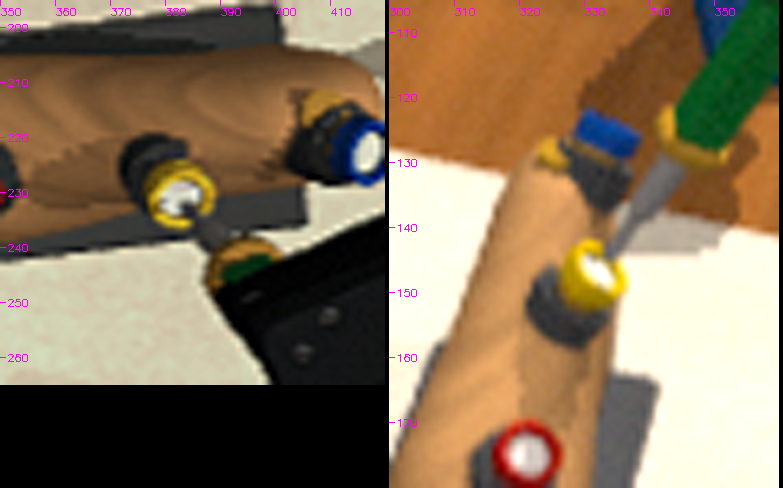

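Emit:
apply_moves:
  targets:
    - [[2, 1, -3], [0, 0, 0]]
    - [[5, 1.6, -8], [0, 0, 0]]
    - [[5, 1.6, -8], [0, 0, 0]]
    - [[5, 1.6, -8], [0, 0, 0]]

```text
time_s: 14.45
tool_pos: [0.4636, -0.2029, 0.2153]
tool_rot: [158.1, 7.1, 114.4]
force: [-1.2, -0.2, 3.6]
grip_width: 0.0195
```

```bash
python3 tip.py 1 4 0.12
```

```text
q [ 43.8 -14.7 -10.  117.7 -20.   60.5  66.9]
at [ 0.4636 -0.2029  0.2153] force [-1.17 -0.2   3.6 ] shift mm [ 1.2  0.4 -3.2] turn [ 0.001 -0.004 -0.002]
tip rel rim: along axis -0.5 lateral 0.3 mm; angle 0.124; force along axis 3.71
```

Emit:
apply_moves:
  targets:
    - [[0.6, 0.1, -1.0], [0, 0, 0]]
    - [[1, 0.1, -1.7], [0, 0, 0]]
    - [[1, 0.1, -1.7], [0, 0, 0]]
    - [[1, 0.1, -1.7], [0, 0, 0]]
    - [[1, 0.1, -1.7], [0, 0, 0]]

```text
time_s: 14.95
tool_pos: [0.4644, -0.2027, 0.2134]
tool_rot: [158.1, 7.1, 114.3]
force: [-1.1, -0.4, 4.3]
grip_width: 0.02
```

```bash
python3 - <<'E'
from tip import *
for _ in range(5):
    go(1,.004,.12);env.read_camera("side")
E
```

```text
q [ 43.8 -14.5 -10.1 117.8 -20.   60.2  66.8]
at [ 0.4644 -0.2027  0.2134] force [-1.11 -0.39  4.28] shift mm [ 0.4  0.2 -1.4] turn [ 0.    -0.004 -0.002]
tip rel rim: along axis -2.6 lateral 0.1 mm; angle 0.124; force along axis 4.28
q [ 43.8 -14.5 -10.1 117.8 -20.   60.2  66.9]
at [ 0.4644 -0.2027  0.2134] force [-1.97 -0.99  4.03] shift mm [ 0.4  0.2 -1.3] turn [ 0.    -0.004 -0.002]
tip rel rim: along axis -2.6 lateral 0.1 mm; angle 0.124; force along axis 4.52
q [ 43.8 -14.5 -10.1 117.8 -20.   60.2  66.9]
at [ 0.4644 -0.2026  0.2133] force [-1.29 -0.68  3.4 ] shift mm [ 0.4  0.2 -1.3] turn [ 0.    -0.004 -0.002]
tip rel rim: along axis -2.6 lateral 0.1 mm; angle 0.124; force along axis 3.62
q [ 43.8 -14.5 -10.1 117.8 -20.   60.2  66.8]
at [ 0.4644 -0.2026  0.2133] force [-1.82 -0.53  3.43] shift mm [ 0.4  0.2 -1.3] turn [ 0.    -0.004 -0.002]
tip rel rim: along axis -2.6 lateral 0.1 mm; angle 0.124; force along axis 3.90
q [ 43.8 -14.5 -10.1 117.8 -20.   60.2  66.8]
at [ 0.4644 -0.2026  0.2133] force [-1.27 -0.47  3.16] shift mm [ 0.4  0.2 -1.2] turn [ 0.    -0.004 -0.002]
tip rel rim: along axis -2.7 lateral 0.2 mm; angle 0.124; force along axis 3.39
```

Mean force is about 3.9 N, plus the tare, so a little more travel is needed.

Emit:
apply_moves:
  targets:
    - [[0.5, 0.1, -0.8], [0, 0, 0]]
    - [[1, 0.1, -1.6], [0, 0, 0]]
    - [[1, 0.1, -1.6], [0, 0, 0]]
    - [[1, 0.1, -1.6], [0, 0, 0]]
    - [[1, 0.1, -1.6], [0, 0, 0]]

```text
time_s: 15.7
tool_pos: [0.4654, -0.2026, 0.2119]
tool_rot: [158.1, 7.1, 114.3]
force: [-2.5, -0.3, 4.8]
grip_width: 0.0194
```

```bash
python3 - <<'E'
from tip import *
for _ in range(4):
    go(1,.004,.12);env.read_camera("side")
E
```

```text
q [ 43.7 -14.4 -10.2 117.8 -20.   60.   66.8]
at [ 0.4654 -0.2026  0.2119] force [-2.51 -0.3   4.84] shift mm [-0.6  0.2  0.2] turn [ 0.001 -0.004 -0.002]
tip rel rim: along axis -4.4 lateral 0.2 mm; angle 0.124; force along axis 5.46
q [ 43.7 -14.4 -10.2 117.8 -20.   60.   66.8]
at [ 0.4654 -0.2026  0.2119] force [-3.02 -1.71  5.74] shift mm [-0.6  0.2  0.1] turn [ 0.001 -0.004 -0.002]
tip rel rim: along axis -4.4 lateral 0.2 mm; angle 0.124; force along axis 6.56
q [ 43.7 -14.4 -10.2 117.8 -20.   60.   66.8]
at [ 0.4654 -0.2026  0.2119] force [-3.25 -0.65  6.11] shift mm [-0.6  0.2  0.1] turn [ 0.001 -0.004 -0.002]
tip rel rim: along axis -4.4 lateral 0.2 mm; angle 0.124; force along axis 6.94
q [ 43.7 -14.4 -10.2 117.8 -20.   60.   66.8]
at [ 0.4654 -0.2026  0.2119] force [-2.65 -0.38  5.88] shift mm [-0.6  0.2  0.1] turn [ 0.001 -0.004 -0.002]
tip rel rim: along axis -4.4 lateral 0.2 mm; angle 0.124; force along axis 6.43
```

Emit:
apply_moves:
  targets:
    - [[0, 0, 0], [0, 0, 0]]
    - [[-4, 0, 7], [0, 0, 0]]
    - [[-8, -1, 14], [0, 0, 0]]
    - [[-8, -1, 30], [0, 0, 0]]
    - [[-4, -2, 50], [0, 0, 0]]
    - [[0, -2, 70], [0, 0, 0]]
    - [[0, -2, 70], [0, 0, 0]]

```text
time_s: 16.6
tool_pos: [0.4664, -0.2048, 0.2841]
tool_rot: [158.0, 7.3, 114.4]
force: [-0.1, 0.1, -0.3]
grip_width: 0.0198
```

```bash
python3 tip.py 2 -40 0; python3 tip.py 2 -40 0.1
```

```text
q [ 44.1 -15.8  -9.8 110.8 -19.1  68.1  64.7]
at [ 0.4664 -0.2048  0.2841] force [-0.14  0.12 -0.3 ] shift mm [  16.6 -120.3  -17.4] turn [0.399 0.137 0.081]
tip rel rim: along axis 15.4 lateral 78.8 mm; angle 0.420; force along axis -0.28
q [ 44.1 -15.8  -9.8 110.8 -19.1  68.1  64.7]
at [ 0.4664 -0.2048  0.2841] force [-0.14  0.12 -0.3 ] shift mm [  25.3 -120.3  -15.3] turn [0.397 0.229 0.083]
tip rel rim: along axis 15.4 lateral 78.8 mm; angle 0.420; force along axis -0.28
```

Emit:
apply_moves:
  targets:
    - [[3, -20, 5], [0.065, 0.03, 0.013]]
    - [[6, -40, 5], [0.13, 0.06, 0.026]]
    - [[10, -60, 5], [0.2, 0.09, 0.04]]
    - [[13, -80, 5], [0.265, 0.12, 0.053]]
    - [[16, -100, 0], [0.33, 0.15, 0.066]]
    - [[20, -120, -8], [0.398, 0.18, 0.08]]
    - [[20, -120, -16], [0.398, 0.18, 0.08]]
    - [[20, -120, -16], [0.398, 0.18, 0.08]]

```text
time_s: 17.4
tool_pos: [0.484, -0.3241, 0.2612]
tool_rot: [157.2, -18.3, 119.0]
force: [0.3, 0.4, -0.9]
grip_width: 0.0197
```

```bash
python3 tip.py 2 -10 0.05
```

```text
q [ 49.2  17.1  -0.6  82.3 -26.   93.2  75.4]
at [ 0.484  -0.3241  0.2612] force [ 0.31  0.35 -0.86] shift mm [ 10.7  12.1 -19.3] turn [-0.007 -0.006  0.003]
tip rel rim: along axis 34.6 lateral 5.5 mm; angle 0.049; force along axis -0.98
```

Emit:
apply_moves:
  targets:
    - [[4, 4, -6], [0, 0, 0]]
    - [[7, 8, -12], [0, 0, 0]]
    - [[10.7, 12.1, -19.3], [0, 0, 0]]
    - [[10.7, 12.1, -19.3], [0, 0, 0]]
    - [[10.7, 12.1, -19.3], [0, 0, 0]]
    - [[10.7, 12.1, -19.3], [0, 0, 0]]

```text
time_s: 18.0
tool_pos: [0.4959, -0.3125, 0.2468]
tool_rot: [157.1, -17.9, 119.1]
force: [0.4, -0.3, -0.7]
grip_width: 0.0196
```

```bash
python3 tip.py 2 -2 0.05; python3 - <<'E'
from tip import *
a=env.read_camera("top");b=env.read_camera("side")
p,r,o=state();X=np.array([p+r.apply([0,0,1])*.0996,rim[2]]);print(proj(b,X)+v[11:13],proj(a,X)+v[9:11])
cv2.imwrite("pics/b1.png",mont([crop(a,385,190,70,70,5.5),crop(b,300,85,60,75,6.5)]))
E
```

```text
q [ 48.2  16.9  -1.1  84.1 -26.1  90.6  74.9]
at [ 0.4959 -0.3125  0.2468] force [ 0.43 -0.32 -0.7 ] shift mm [  0.8   4.  -11.8] turn [-0.001 -0.     0.002]
tip rel rim: along axis 14.1 lateral 3.0 mm; angle 0.044; force along axis -0.57
[[334.84552688 119.56270224]
 [333.30143938 124.93871313]] [[421.39416294 222.56774358]
 [416.44257752 222.1534999 ]]
```

View pics/b1.png

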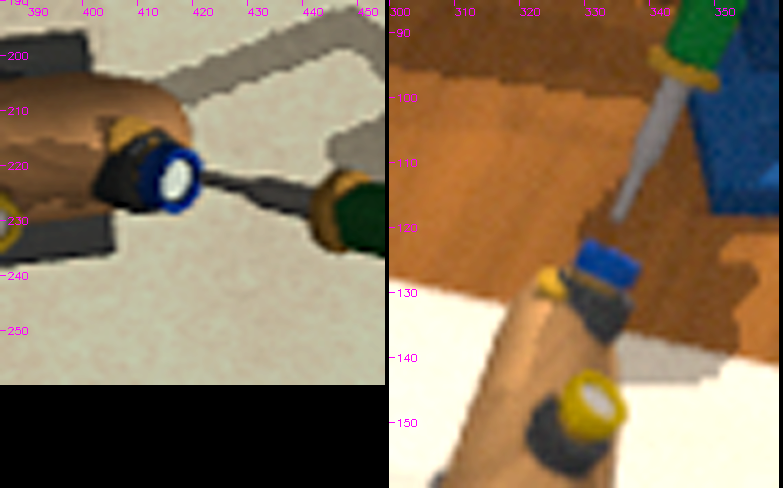

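Emit:
apply_moves:
  targets:
    - [[0, 2, -4], [0, 0, 0]]
    - [[0.8, 4, -9], [0, 0, 0]]
    - [[0.8, 4, -11.8], [0, 0, 0]]
    - [[0.8, 4, -11.8], [0, 0, 0]]
    - [[0.8, 4, -11.8], [0, 0, 0]]

```text
time_s: 18.6
tool_pos: [0.4967, -0.3083, 0.2342]
tool_rot: [157.1, -17.9, 119.1]
force: [-0.4, 0.6, -1.3]
grip_width: 0.0198
```

```bash
python3 tip.py 2 1 0.05
```

```text
q [ 48.   17.   -1.3  85.5 -26.2  89.2  75.2]
at [ 0.4967 -0.3083  0.2342] force [-0.44  0.57 -1.31] shift mm [ 0.7  1.1 -1.8] turn [-0.002 -0.001  0.002]
tip rel rim: along axis 1.2 lateral 0.1 mm; angle 0.045; force along axis -1.27
```

Emit:
apply_moves:
  targets:
    - [[0.4, 0.7, -1.3], [0, 0, 0]]
    - [[0.7, 1.3, -2.6], [0, 0, 0]]
    - [[0.7, 1.3, -2.6], [0, 0, 0]]

```text
time_s: 18.9
tool_pos: [0.4976, -0.3073, 0.2322]
tool_rot: [157.1, -17.9, 119.1]
force: [-0.0, -1.1, 0.7]
grip_width: 0.0195
```

```bash
python3 tip.py 2 3 0.05
```

```text
q [ 47.9  17.   -1.3  85.7 -26.2  88.9  75.3]
at [ 0.4976 -0.3073  0.2322] force [-0.04 -1.14  0.69] shift mm [ 0.3  1.  -1.5] turn [-0.002 -0.     0.002]
tip rel rim: along axis -1.2 lateral 0.2 mm; angle 0.044; force along axis 1.10
```

Emit:
apply_moves:
  targets:
    - [[0.4, 0.7, -1.3], [0, 0, 0]]
    - [[0.7, 1.3, -2.6], [0, 0, 0]]
    - [[0.7, 1.3, -2.6], [0, 0, 0]]
    - [[0.7, 1.3, -2.6], [0, 0, 0]]

```text
time_s: 19.3
tool_pos: [0.4983, -0.3061, 0.2296]
tool_rot: [157.1, -17.9, 119.1]
force: [-0.4, -2.0, 2.5]
grip_width: 0.0196
```

```bash
python3 - <<'E'
from tip import *
for _ in range(3):
    go(2,.006,.05);env.read_camera("side")
E
```

```text
q [ 47.8  17.   -1.4  86.  -26.2  88.6  75.3]
at [ 0.4983 -0.3061  0.2296] force [-0.39 -2.04  2.51] shift mm [ 0.4  1.  -1.6] turn [-0.002 -0.     0.002]
tip rel rim: along axis -4.1 lateral 0.2 mm; angle 0.044; force along axis 3.16
q [ 47.8  17.   -1.4  86.  -26.2  88.6  75.3]
at [ 0.4982 -0.306   0.2296] force [-1.22 -1.7   2.95] shift mm [ 0.4  1.  -1.5] turn [-0.002 -0.     0.002]
tip rel rim: along axis -4.2 lateral 0.2 mm; angle 0.044; force along axis 3.59
q [ 47.8  17.   -1.4  86.  -26.2  88.6  75.3]
at [ 0.4982 -0.306   0.2295] force [-0.76 -2.65  3.59] shift mm [ 0.4  1.  -1.4] turn [-0.002 -0.001  0.002]
tip rel rim: along axis -4.2 lateral 0.2 mm; angle 0.044; force along axis 4.45
```

Emit:
apply_moves:
  targets:
    - [[0.3, 0.5, -1.0], [0, 0, 0]]
    - [[0.6, 1, -2], [0, 0, 0]]
    - [[0.6, 1, -2], [0, 0, 0]]
    - [[0.6, 1, -2], [0, 0, 0]]
    - [[0.6, 1, -2], [0, 0, 0]]
    - [[0.6, 1, -2], [0, 0, 0]]

```text
time_s: 20.05
tool_pos: [0.4988, -0.3052, 0.2277]
tool_rot: [157.1, -17.9, 119.1]
force: [-0.6, -2.3, 5.3]
grip_width: 0.0193
```

```bash
python3 - <<'E'
from tip import *
for _ in range(4):
    go(2,.006,.05);env.read_camera("side")
E
```

```text
q [ 47.8  17.   -1.4  86.2 -26.2  88.3  75.3]
at [ 0.4988 -0.3052  0.2277] force [-0.65 -2.3   5.27] shift mm [-0.2  0.2  0.4] turn [-0.001 -0.     0.003]
tip rel rim: along axis -6.3 lateral 0.3 mm; angle 0.044; force along axis 5.72
q [ 47.8  17.   -1.4  86.2 -26.2  88.3  75.3]
at [ 0.4988 -0.3052  0.2276] force [-1.09 -3.76  5.81] shift mm [-0.2  0.1  0.4] turn [-0.001 -0.     0.003]
tip rel rim: along axis -6.4 lateral 0.3 mm; angle 0.044; force along axis 6.93
q [ 47.8  17.   -1.4  86.2 -26.2  88.3  75.3]
at [ 0.4988 -0.3052  0.2276] force [-1.45 -2.51  5.47] shift mm [-0.2  0.1  0.4] turn [-0.001 -0.     0.003]
tip rel rim: along axis -6.4 lateral 0.3 mm; angle 0.044; force along axis 6.19
q [ 47.8  17.   -1.4  86.2 -26.2  88.3  75.3]
at [ 0.4988 -0.3052  0.2277] force [-0.98 -2.85  4.68] shift mm [-0.2  0.2  0.4] turn [-0.001 -0.     0.003]
tip rel rim: along axis -6.3 lateral 0.3 mm; angle 0.044; force along axis 5.53
```

Emit:
apply_moves:
  targets:
    - [[0, 0, 0], [0, 0, 0]]
    - [[-2, -4, 9], [0, 0, 0]]
    - [[-5, -9, 18], [0, 0, 0]]
    - [[-7, -13, 30], [0, 0, 0]]
    - [[-7, -13, 50], [0, 0, 0]]
    - [[-7, -13, 70], [0, 0, 0]]
    - [[-7, -13, 90], [0, 0, 0]]
    - [[-7, -13, 90], [0, 0, 0]]

```text
time_s: 21.05
tool_pos: [0.4927, -0.3184, 0.3206]
tool_rot: [157.0, -17.6, 119.2]
force: [0.1, 0.1, -0.9]
grip_width: 0.0196
```

```bash
cat > home.py <<'E'
from tip import *
p,r,o=state();Q=Ro.from_euler("xyz",[180,0,115.6],degrees=True)
print("q",np.round(o["qpos"],1),p,((np.array([.5201,.1567,.265])-p)*1e3).round(1),(Q*r.inv()).as_rotvec().round(3),o["grip_width"])
E
python3 home.py
```

```text
q [ 48.5  15.9  -0.8  77.  -26.4  97.9  72.1] [ 0.49267927 -0.31842794  0.32059487] [ 27.4 475.1 -55.6] [-0.453  0.214  0.001] 0.01955318715700166
```

Emit:
apply_moves:
  targets:
    - [[2, 30, 0], [-0.06, 0.027, 0]]
    - [[4, 60, 0], [-0.115, 0.055, 0]]
    - [[6, 90, 0], [-0.17, 0.08, 0]]
    - [[8, 120, 0], [-0.23, 0.107, 0]]
    - [[10, 150, 0], [-0.285, 0.134, 0]]
    - [[12, 180, 0], [-0.34, 0.16, 0]]
    - [[14, 210, 0], [-0.4, 0.187, 0]]
    - [[16, 240, 0], [-0.453, 0.214, 0]]

```text
time_s: 21.85
tool_pos: [0.5072, -0.0761, 0.3168]
tool_rot: [-179.8, -0.1, 115.4]
force: [1.2, 0.7, -1.2]
grip_width: 0.0195
```

```bash
python3 home.py
```

```text
q [ 23.8   0.7 -18.3  89.2   0.2  90.4  30.9] [ 0.50719511 -0.07614323  0.31677252] [ 12.9 232.8 -51.8] [-0.001 -0.004  0.003] 0.019506680290269404
```

Emit:
apply_moves:
  targets:
    - [[2, 35, 0], [0, 0, 0]]
    - [[4, 70, 0], [0, 0, 0]]
    - [[6, 105, 0], [0, 0, 0]]
    - [[8, 140, 0], [0, 0, 0]]
    - [[10, 175, 0], [0, 0, 0]]
    - [[12, 210, 0], [0, 0, 0]]
    - [[13, 233, 0], [0, 0, 0]]
    - [[13, 233, 0], [0, 0, 0]]

```text
time_s: 22.65
tool_pos: [0.5192, 0.16, 0.3162]
tool_rot: [-179.8, -0.4, 115.8]
force: [-1.0, 0.3, -0.7]
grip_width: 0.0197
```

Emit:
apply_moves:
  targets:
    - [[0, 0, -20], [0, 0, 0]]
    - [[0, 0, -40], [0, 0, 0]]
    - [[0, 0, -50], [0, 0, 0]]
    - [[0, 0, -50], [0, 0, 0]]
    - [[0, 0, -50], [0, 0, 0]]

```text
time_s: 23.15
tool_pos: [0.521, 0.1548, 0.2676]
tool_rot: [-179.9, -0.2, 115.4]
force: [-1.0, -0.4, -1.2]
grip_width: 0.0199
```

```bash
python3 home.py
```

```text
q [  9.6   5.6 -31.   90.3   2.7  85.    3.9] [0.52096035 0.15481253 0.26757939] [-0.9  1.9 -2.6] [-0.003 -0.003  0.004] 0.01988008313187304
```

Emit:
apply_moves:
  targets:
    - [[-0.9, 1.9, -15], [0, 0, 0]]
    - [[-0.9, 1.9, -35], [0, 0, 0]]
    - [[-0.9, 1.9, -55], [0, 0, 0]]
    - [[-0.9, 1.9, -67], [0, 0, 0]]
    - [[-0.9, 1.9, -67], [0, 0, 0]]
    - [[-0.9, 1.9, -67], [0, 0, 0]]

```text
time_s: 23.75
tool_pos: [0.5201, 0.1574, 0.2007]
tool_rot: [-179.9, -0.2, 115.4]
force: [0.0, 0.3, -1.9]
grip_width: 0.0195
```

```bash
python3 home.py; python3 - <<'E'
from tip import *
a=env.read_camera("top");b=env.read_camera("side")
p,r,o=state();X=np.array([p+r.apply([0,0,1])*q for q in(.0996,.0396)]+[np.r_[v[6:8],.085]]);print(p,proj(b,X)+v[11:13])
cv2.imwrite("pics/h1.png",crop(b,235,170,75,100,6))
E
```

```text
q [  9.4   7.  -31.1  96.5   3.5  77.6   3. ] [0.52012521 0.15737018 0.2006692 ] [-0.  -0.7 64.3] [-0.003 -0.003  0.003] 0.019535617713652975
[0.52057939 0.15750417 0.2013752 ] [[272.48046416 250.12595654]
 [272.94256305 229.27240957]
 [272.1370717  255.39510487]]
```

View pics/h1.png

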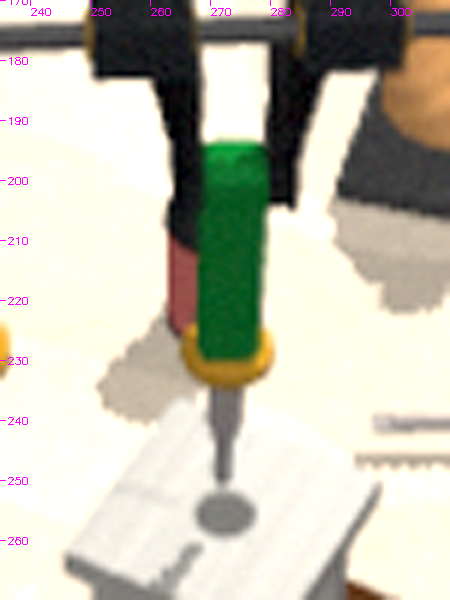

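Emit:
apply_moves:
  targets:
    - [[-0.4, -0.7, -12], [0, 0, 0]]
    - [[-0.4, -0.7, -24], [0, 0, 0]]
    - [[-0.4, -0.7, -36], [0, 0, 0]]
    - [[-0.4, -0.7, -48], [0, 0, 0]]
    - [[-0.4, -0.7, -60], [0, 0, 0]]
    - [[-0.4, -0.7, -70], [0, 0, 0]]
    - [[-0.4, -0.7, -70], [0, 0, 0]]

```text
time_s: 24.55
tool_pos: [0.5182, 0.1561, 0.1282]
tool_rot: [-179.7, -0.3, 115.4]
force: [0.6, 0.5, -0.1]
grip_width: 0.0195
```

```bash
python3 home.py; python3 -c "
from cell import env;print(env.get_obs()['force'])"
```

```text
q [  8.9   9.8 -31.1 102.1   5.1  69.8   1.8] [0.51823478 0.15607075 0.12823884] [  1.9   0.6 136.8] [-0.002 -0.006  0.004] 0.01950923626822373
[ 0.60011837  0.49178033 -0.06672424]
```

Emit:
apply_moves:
  targets:
    - [[0, 0, 0], [0, 0, 0]]
    - [[0, 0, -2], [0, 0, 0]]
    - [[0, 0, -4], [0, 0, 0]]
    - [[0, 0, -4], [0, 0, 0]]

```text
time_s: 24.95
tool_pos: [0.5195, 0.1565, 0.1263]
tool_rot: [-179.9, -0.2, 115.4]
force: [-0.6, 0.2, -0.2]
grip_width: 0.0197
```

```bash
python3 home.py; python3 -c "
from cell import env
for i in range(3):
  print(env.get_obs()['force'].__repr__());env.read_camera('top')"
```

```text
q [  8.9   9.9 -31.1 102.3   5.2  69.4   1.7] [0.51949454 0.15647399 0.12626602] [  0.6   0.2 138.7] [-0.003 -0.003  0.004] 0.019667010804478597
array([-0.61362806,  0.17123636, -0.15491186])
array([ 0.04467702, -0.03151484, -0.85195552])
array([ 0.19367992, -0.69778443, -0.75278469])
```

Emit:
apply_moves:
  targets:
    - [[0.5, 0.2, -1], [0, 0, 0]]
    - [[0.5, 0.2, -1.7], [0, 0, 0]]
    - [[0.5, 0.2, -1.7], [0, 0, 0]]

```text
time_s: 25.4
tool_pos: [0.5201, 0.1567, 0.1246]
tool_rot: [-179.9, -0.2, 115.4]
force: [0.1, 0.4, -1.5]
grip_width: 0.0194
```

```bash
python3 home.py; python3 -c "
from cell import env
for i in range(3):
  print(env.get_obs()['force'].__repr__());env.read_camera('top')"
```

```text
q [  8.8  10.1 -31.1 102.3   5.3  69.2   1.7] [0.52007466 0.15672492 0.12457328] [  0.   -0.  140.4] [-0.003 -0.003  0.004] 0.01940744021330746
array([ 0.12612014,  0.35183978, -1.52024098])
array([ 0.9923076 , -0.87624053, -0.49522769])
array([ 0.5711345 ,  0.48436155, -0.54725789])
```

Emit:
apply_moves:
  targets:
    - [[0, 0, -0.7], [0, 0, 0]]
    - [[0, 0, -1.2], [0, 0, 0]]
    - [[0, 0, -1.2], [0, 0, 0]]

```text
time_s: 25.85
tool_pos: [0.5204, 0.1568, 0.1244]
tool_rot: [-180.0, -0.2, 115.4]
force: [-1.4, -0.0, 4.3]
grip_width: 0.0198
```

```bash
python3 home.py; python3 -c "
from cell import env
for i in range(3):
  print(env.get_obs()['force'].__repr__());env.read_camera('top')"
```

```text
q [  8.8  10.1 -31.1 102.3   5.3  69.1   1.6] [0.52035337 0.15683548 0.12444575] [-3.000e-01 -1.000e-01  1.406e+02] [-0.003 -0.002  0.004] 0.01980341251106242
array([-1.41667339, -0.03543893,  4.33516765])
array([-1.75063279, -0.36702914,  5.2908113 ])
array([-1.09340835,  0.0748809 ,  6.06321141])
```

Now seated: the plate pushes back with about 5 N. I back off 0.8 mm and open.

Emit:
apply_moves:
  targets:
    - [[0, 0, 0.8], [0, 0, 0]]
    - [[0, 0, 0.8], [0, 0, 0]]

```text
time_s: 26.2
tool_pos: [0.5202, 0.1568, 0.1245]
tool_rot: [-179.9, -0.2, 115.4]
force: [-0.7, -0.2, 3.8]
grip_width: 0.0197
```

Emit:
apply_moves:
  targets:
    - [[0, 0, 0], [0, 0, 0]]
    - [[0, 0, 0], [0, 0, 0]]
    - [[0, 0, 0], [0, 0, 0]]
    - [[0, 0, 0], [0, 0, 0]]
    - [[0, 0, 0], [0, 0, 0]]
    - [[0, 0, 0], [0, 0, 0]]
    - [[0, 0, 0], [0, 0, 0]]
    - [[0, 0, 0], [0, 0, 0]]
  hand: 87

```text
time_s: 27.0
tool_pos: [0.52, 0.1567, 0.1241]
tool_rot: [-179.9, -0.2, 115.4]
force: [0.6, 0.4, -0.4]
grip_width: 0.0756
```

Emit:
apply_moves:
  targets:
    - [[0, 0, 10], [0, 0, 0]]
    - [[0, 0, 25], [0, 0, 0]]
    - [[0, 0, 45], [0, 0, 0]]
    - [[0, 0, 70], [0, 0, 0]]
    - [[0, 0, 100], [0, 0, 0]]
    - [[0, 0, 130], [0, 0, 0]]
    - [[0, 0, 160], [0, 0, 0]]
    - [[0, 0, 160], [0, 0, 0]]

```text
time_s: 27.8
tool_pos: [0.5223, 0.1579, 0.2904]
tool_rot: [179.5, -0.1, 115.4]
force: [-1.1, 0.6, 0.3]
grip_width: 0.0872
```

Emit:
apply_moves:
  targets:
    - [[-10, 20, 30], [0, 0, 0]]
    - [[-30, 50, 30], [0, 0, 0]]
    - [[-50, 80, 30], [0, 0, 0]]
    - [[-60, 110, 30], [0, 0, 0]]
    - [[-70, 140, 30], [0, 0, 0]]
    - [[-80, 160, 30], [0, 0, 0]]
    - [[-80, 160, 30], [0, 0, 0]]

```text
time_s: 28.5
tool_pos: [0.4371, 0.3206, 0.3148]
tool_rot: [-179.9, -0.3, 115.8]
force: [-0.0, -0.2, 0.7]
grip_width: 0.087
```

```bash
python3 - <<'E'
from tip import *
a=env.read_camera("top");b=env.read_camera("side");print(env.get_obs()["time_s"])
cv2.imwrite("pics/e1.png",mont([crop(a,195,200,52,52,7),crop(b,239,222,66,90,6)]))
E
```

```text
28.6
```

View pics/e1.png

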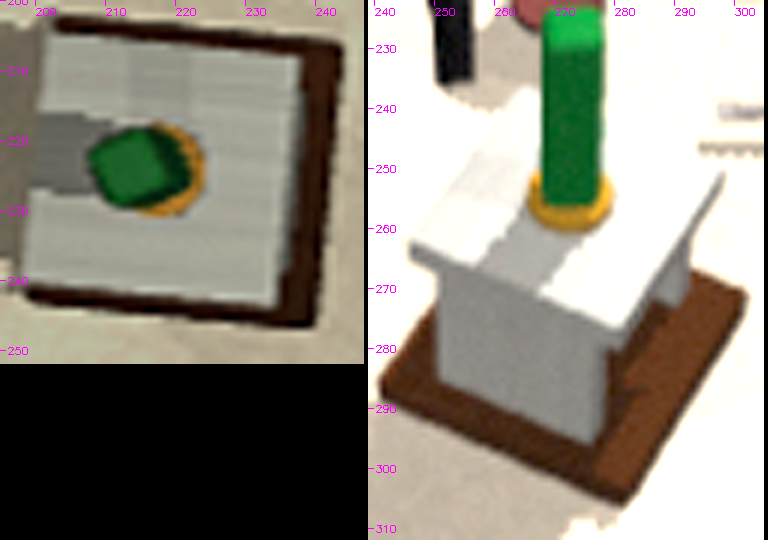

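The stylus looks as it did at the start: its collar is centred on the plate at top (218,224) and side (273,253), it stands upright, and the gripper is clear. I'm handing the job in.

```bash
python3 -c "
from cell import env;print(env.sign_off())"
```

```text
the job is handed in; nothing more can be done
None
```

I took the smallest stylus from the rack and pressed the red, yellow and blue buttons in that order. It is back in the rack, released, with the arm clear, and I handed the job in at about 28.6 s.

| Cup | Force along the stud while held | Hold at full depth | Lean off the stud's axis |
|---|---|---|---|
| Red | about 5.8 N | about 0.6 s | 0.11 rad |
| Yellow | about 6.3 N | about 0.6 s | 0.12 rad |
| Blue | about 6.1 N | about 0.7 s | 0.04 rad |

- **Button travel:** I had no direct reading of it. I judged from the force that each button went more than 4 of its 5 mm in; no reading on any stud went above about 7 N.
- **Red and yellow not fully square:** joint 2 reached its lower limit, so I eased the tilt by about 0.12 rad. That is inside the allowed 0.3 rad.
- **Final view:** the collar sits centred on the rack plate and the stylus stands upright, as at the start. I did not check the buttons' return, the bystanders or the stylus's rest by measurement.
- **Mismatch on the way:** the first approach stopped about 40 mm short of the rack because the arm did not reach the commanded pose. I saw it in the picture and corrected it before gripping; nothing was touched.

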